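# Put the washed ware back in its holders

## Task

Put the washed ware back in its grey holders on the bench: the small jar, the wide jar and the square bottle each upright and fully down in the holder of its own shape and size, and the drain plate lying flat in its frame with one edge tucked under the retaining lip. Set each thing down gently rather than dropping it, in any order, and leave the steel beaker and the amber vial standing where they are.

Things in the scene. Friction and masses are not known exactly. Their poses are not given: they have to be found in the camera images.
- small_jar: Small white plastic jar with a screw lid, round, 40 mm diameter (lid 36 mm from height 46 mm up), 58 mm tall, about 60 g, standing loose on the bench. Origin: centre of its underside; z up.
- wide_jar: Wide white plastic jar with a screw lid, round, 60 mm diameter (lid 56 mm from height 46 mm up), 58 mm tall, about 140 g, standing loose. Origin: centre of its underside; z up.
- square_bottle: White plastic bottle with a square body 46 x 46 mm in plan and 42 mm tall, a short shoulder and a round cap 30 mm in diameter from 52 to 70 mm above the underside; 70 mm tall in all, about 100 g, standing loose. Origin: centre of its underside; z up. x and y square to its side faces.
- drain_plate: Perforated steel drain plate, 90 mm (its x) by 60 mm (its y) by 5 mm thick, lying flat and loose, with an upright flat grip rising from its middle: 12 mm thick (along x), 44 mm long (along y), its top 37 mm above the plate's underside. The same either way round; about 130 g. Origin: centre of its underside; z up.
- small_cup: Low round grey holder fixed to the bench for the small jar: recess 52 mm in diameter, 62 mm outside, its floor 4 mm and its rim 14 mm above the bench. Origin: centre of its underside; z up.
- wide_cup: Low round grey holder fixed to the bench for the wide jar: recess 72 mm in diameter, 82 mm outside, its floor 4 mm and its rim 14 mm above the bench. Origin: centre of its underside; z up.
- square_tray: Low square grey holder fixed to the bench for the square bottle: recess 58 x 58 mm, 68 x 68 mm outside, its floor 4 mm and its rim 14 mm above the bench. Origin: centre of its underside; z up. x and y square to its sides.
- drain_frame: Grey fixed frame for the drain plate, 110 (x) by 84 mm (y). Floor at 4 mm height, recess 98 (x) by 72 mm (y); walls at -x and both sides 13 mm high. At +x (away from the robot, within 0.6 rad) a lip covers the recess from x = 36 to 49 mm, underside 16, top 20 mm high. The plate goes in tilted, +x edge low and under the lip first, then its other end down. Origin: centre of underside; z up.
- beaker: Bystander: open stainless steel beaker, 44 mm diameter, 50 mm tall, standing loose among the things. Origin: centre of its underside; z up.
- vial: Bystander: amber glass vial with a black cap, 28 mm diameter, 55 mm tall, standing loose among the things. Origin: centre of its underside; z up.
There are look-alikes about, which are no part of the job. Leave any red look-alike of the small_jar alone. What is shaped like the drain_plate but yellow is not meant.

How it is judged (in metres and radians):
At the end, for the whole second after the job is handed in: Each of the four things is in its own holder: its origin within 10 mm (horizontally) of the holder's, its underside 1 to 7 mm above the holder's underside (the floor is at 4 mm), tilted less than 0.06 rad and at rest; the plate's long axis within 0.2 rad of the frame's (horizontal distance between small_jar and small_cup below 0.01 m and z of small_jar in the frame of small_cup between 0.001 and 0.007 m and angle between each of small_jar, wide_jar, square_bottle, drain_plate's own z axis and vertical below 0.06 rad and linear speed of each of small_jar, wide_jar, square_bottle, drain_plate below 0.02 m/s and angular speed of each of small_jar, wide_jar, square_bottle, drain_plate below 0.2 rad/s and horizontal distance between wide_jar and wide_cup below 0.01 m and z of wide_jar in the frame of wide_cup between 0.001 and 0.007 m and horizontal distance between square_bottle and square_tray below 0.01 m and z of square_bottle in the frame of square_tray between 0.001 and 0.007 m and horizontal distance between drain_plate and drain_frame below 0.01 m and z of drain_plate in the frame of drain_frame between 0.001 and 0.007 m and angle between the x axis of drain_plate and the x axis of drain_frame, either way round below 0.2 rad); the robot touches nothing.
It fails at once if one of the four things is dropped or thrown (moves faster than 0.7 m/s with no finger on it: a fall of more than about 25 mm) ((linear speed of small_jar above 0.7 m/s and contact force between the fingers and small_jar below 0.01 N) or (linear speed of wide_jar above 0.7 m/s and contact force between the fingers and wide_jar below 0.01 N) or (linear speed of square_bottle above 0.7 m/s and contact force between the fingers and square_bottle below 0.01 N) or (linear speed of drain_plate above 0.7 m/s and contact force between the fingers and drain_plate below 0.01 N)).
It fails at once if the beaker is pushed more than 20 mm or knocked over (distance of beaker from where it was at the start of the episode above 0.02 m or angle between beaker's own z axis and vertical above 0.35 rad).
It fails at once if the vial is pushed more than 20 mm or knocked over (distance of vial from where it was at the start of the episode above 0.02 m or angle between vial's own z axis and vertical above 0.35 rad).
It also fails if it takes over 115 s, if anything falls off the work surface, if the arm or the gripper's body presses on something with over 40 N, if the wrist force passes 120 N, or if a joint passes its speed limit or range.

## Robot

A 6-joint arm with a two-finger parallel gripper is mounted at the origin on the work surface. World frame = base frame: x ahead of the robot, y to its left, z up, the work surface at z = 0. Lengths are in m, angles in degrees, forces in N, time in s.
With the tool pointing down it reaches from about 0.4 to 0.825 m from the base axis. Payload 7 kg.
Tool frame: the origin (TCP) lies midway between the tips of the shut fingers; the grasp point (between the pads) lies 19 mm behind it; z points along the fingers, y is the line along which they close (so a half turn about z gives the same grasp; the last joint's range is limited). The gripper opens to 88 mm and grips with 3 to 60 N. Pads are 19 mm wide; open, the fingers measure 130 mm over their backs; the gripper's body (78 mm by 193 mm) begins 47 mm behind the grasp point.
Start: joints at [-55.972, 20.546, 0.682, 0, -70.136, -16.507], TCP at [0.203, -0.644, 0.227] pointing down, gripper open.
Joint ranges: [-176.03, 176.03], [-82.01, 121.73], [-58.28, 71.71], [-173.87, 95.51], [-174.79, -0.11], [-173.66, 173.66]. Speed limits (degrees/s): [136.94, 136.94, 172.46, 180, 180, 180].

## Interface

Orientations are given as [roll, pitch, yaw] about the fixed x, y, z axes, in that order (R = Rz(yaw) Ry(pitch) Rx(roll)).
In Python, from plant import ctrl gives the robot as it stands. The module is installed in compiled form; this text tells all that it offers.
- The arm moves only by the tool send_rows, never from a script. Its argument "plan" is a list that holds one entry, the list of rows, each a list of 6 numbers: the shift along the tool's x, y, z in cm, then the turn, a rotation vector about the tool's x, y, z in degrees. A call has 1 to 8 rows; each row is the pose to reach, as a shift and turn from the pose commanded when the call began, along the tool's axes at that moment; what a row does not reach only later rows make up. A row lasts 1/12 s, in which the tool goes at most 41.7 mm and 7.16 degrees, less where a joint would pass 70% of its speed; a pose out of reach is approached as far as the arm can. A call with a gripper value outside its range is refused whole. "fingers" is the opening, from 0 (shut) to 1 (fully open), set as the call begins (left out, the last holds). The fingers move at their own pace and stop on an object; the grip force is fixed at half the most. Time passes only in rows, so rows that repeat a pose let the fingers close. It gives the time, the measured TCP pose, the force, the opening and the grip force at its end, in the units of the state.
- ctrl.get_obs(): the state, without advancing time (a new reading comes with each control period).
- ctrl.snapshot(name): name is "scene" or "top" or "wrist"; returns a dict with "img" (384x512x3 uint8, red, green, blue), "K" (3x3 intrinsics, pixels), "k1" (the pictures are not rectified: a ray, as slopes to the right and down, at radius r is drawn at 1 + k1 r^2 times it, then the intrinsics apply), "pose" (4x4, takes a point from camera to world coordinates). Camera axes: x right, y down, z forward; pixel columns grow to the right and rows downward; lengths in m; the calibration is good to about 2 mm. A picture is of the moment at which its call begins. There is no depth.
- ctrl.close_job(): hands the job in; it is judged then, once.
The state is a dict: "clock": time; "joint_pos": joint angles; "qvel": joint speeds; "tau": joint torques, N m; "tool_pos": TCP position; "orientation": TCP orientation; "force": force on the tool from outside, world axes, zero at the start; "moment": the same for the moment, N m; "opening": finger opening in m; "gripper_force": force on a finger pad.
Only numpy, scipy, OpenCV 4.12 (cv2) and the standard library are available. Lean on these libraries where they do the work, as an engineer would, in place of code of your own. Each camera call takes 0.05 s, during which the arm holds its last target. There are 200 camera calls.

## Working session

There is one attempt and no reset: what is moved stays moved. The work goes in short steps, Python scripts to look and compute and a tool call to move; the robot and the scene stay as the last step left them, time stands still between calls to the robot, and variables do not carry over. Pictures are saved under pics/ and viewed, at most 14 in all, crops included, and the job is handed in when it is done.

Besides the shell and the picture viewer there is one more tool, called after ">>>" by a JSON object that holds its "fn" and its "kwargs", one argument or row to a line. send_rows: Moves the arm, as the interface text tells. Its arguments: {"type":"object","properties":{"plan":{"type":"array","items":{"type":"array","items":{"type":"array","items":{"type":"number"}}}},"fingers":{"type":"number"}},"required":["plan"]}

```bash
mkdir -p pics
cat > h.py <<'E'
import numpy as np, cv2
from plant import ctrl
def snap(n,f=None):
    s=ctrl.snapshot(n); s={k:(np.array(v) if k!='k1' else float(v)) for k,v in s.items() if k in('img','K','k1','pose')}
    if f: cv2.imwrite('pics/'+f+'.png',s['img'][:,:,::-1]); np.savez('pics/'+f+'.npz',**s)
    return s
def load(f): 
    d=np.load('pics/'+f+'.npz'); return {k:d[k] for k in d}
def ray(s,uv):
    K=s['K']; D=np.array([float(s['k1']),0,0,0,0])
    p=cv2.undistortPoints(np.array(uv,float).reshape(-1,1,2),K,D)[:,0]
    d=np.c_[p,np.ones(len(p))]@s['pose'][:3,:3].T
    return s['pose'][:3,3],d
def onz(s,uv,z):
    o,d=ray(s,uv); return o+d*((z-o[2])/d[:,2])[:,None]
def proj(s,P):
    P=np.array(P,float).reshape(-1,3); T=np.linalg.inv(s['pose'])
    return cv2.projectPoints(P,cv2.Rodrigues(T[:3,:3])[0],T[:3,3],s['K'],np.array([float(s['k1']),0,0,0,0]))[0][:,0]
E
python3 - <<'E'
from h import *
for n in('top','scene','wrist'):
    s=snap(n,n+'0'); print(n,s['K'][0,0],s['k1'],s['pose'].round(3).tolist())
print(ctrl.get_obs())
E
```

```text
top 402.05571623539424 -0.11334653478433816 [[0.025, -0.989, 0.145, 0.377], [-0.999, -0.028, -0.021, 0.017], [0.025, -0.145, -0.989, 1.108], [0.0, 0.0, 0.0, 1.0]]
scene 404.367616657883 0.0433956744247411 [[0.833, 0.289, -0.472, 0.971], [0.553, -0.454, 0.698, -0.703], [-0.013, -0.843, -0.538, 0.587], [0.0, 0.0, 0.0, 1.0]]
wrist 295.39048450509205 -0.0576310572339985 [[-0.302, 0.912, 0.277, 0.129], [0.953, 0.289, 0.088, -0.667], [0.0, 0.291, -0.957, 0.383], [0.0, 0.0, 0.0, 1.0]]
{'clock': 0.15, 'joint_pos': array([-5.59721383e+01,  2.05821120e+01,  6.44634073e-01, -1.55602686e-02,
       -7.01368957e+01, -1.65081073e+01]), 'qvel': array([-0.10816117, -0.0958822 ,  0.10411603,  0.01800744,  0.07846931,
       -0.10716719]), 'tau': array([-1.13593636e-03, -5.83274639e+01,  2.93289346e+01,  7.00110599e+00,
        8.78512423e-03, -8.42127383e-05]), 'tool_pos': array([ 0.2030683 , -0.64332029,  0.22582477]), 'orientation': array([ 1.79924535e+02, -7.10881800e-03, -1.62485537e+02]), 'force': array([-0.62612731,  0.6683064 ,  0.26351156]), 'moment': array([-0.0437258 ,  0.02162822,  0.01857788]), 'gripper_force': 0.0, 'opening': 0.08779847274567952}
```

View pics/top0.png

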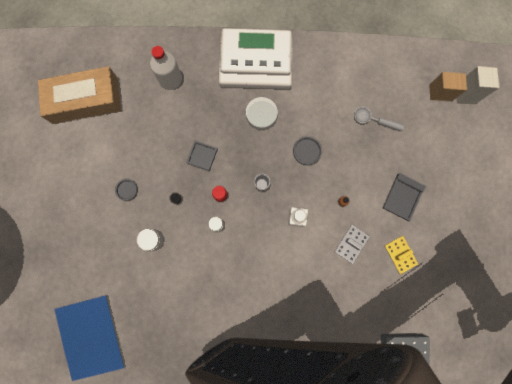

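View pics/scene0.png

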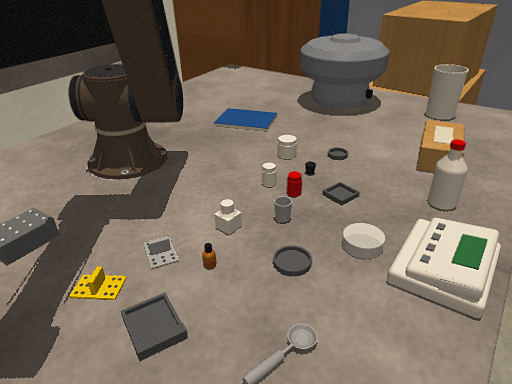

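Candidates in the top view:
- Small jar: white (216,224). The red (219,193) is the look-alike.
- Wide jar: white (148,240). The dish (262,113) is too big.
- Square bottle: (299,216).
- Plate: grey (352,244). The yellow one at (402,255) is not meant, nor is the dark perforated block at (410,345).
- Holders: small cup (127,190), wide cup (307,151), tray (203,156), frame (404,197). The black knob (176,198) is not a holder.
- Bystanders: beaker (262,183), vial (343,202).

```bash
cat > m.py <<'E'
from h import *
s=load('top0'); im=s['img']; hsv=cv2.cvtColor(im,cv2.COLOR_RGB2HSV); g=cv2.cvtColor(im,cv2.COLOR_RGB2GRAY)
c=cv2.resize(im[130:290,110:430],None,fx=2.5,fy=2.5,interpolation=cv2.INTER_CUBIC); cv2.imwrite('pics/topcrop.png',c[:,:,::-1])
def meas(name,uv,mask,z,r=30):
    u,v=uv; m=np.zeros_like(mask); m[v-r:v+r,u-r:u+r]=mask[v-r:v+r,u-r:u+r]
    n,l,st,ce=cv2.connectedComponentsWithStats(m)
    if n<2: print(name,'none'); return
    k=min((i for i in range(1,n) if st[i,4]>25),key=lambda i:np.hypot(*(ce[i]-uv)))
    cs,_=cv2.findContours((l==k).astype(np.uint8),cv2.RETR_EXTERNAL,cv2.CHAIN_APPROX_NONE)
    P=onz(s,cs[0][:,0].astype(float),z)[:,:2]
    R=cv2.minAreaRect((P*1000).astype(np.float32)); mc=onz(s,[ce[k]],z)[0,:2]
    print(name,'cent',mc.round(4),'rect',np.round(R[0],1),np.round(R[1],1),round(R[2],1),'n',st[k,4])
W=((hsv[...,2]>150)&(hsv[...,1]<50)).astype(np.uint8)
D=(g<62).astype(np.uint8)
meas('small',(216,223),W,.058,14);meas('wide',(148,239),W,.058,18);meas('bottle',(299,215),W,.06,16)
for n,uv in dict(scup=(127,190),wcup=(307,151),tray=(203,156),frame=(404,197)).items(): meas(n,uv,D,.014,26)
P=((g>105)&(hsv[...,1]<40)).astype(np.uint8); P=cv2.morphologyEx(P,cv2.MORPH_CLOSE,np.ones((5,5)))
meas('plate',(352,244),P,.005,24)
R=((hsv[...,1]>150)&(hsv[...,0]<20)).astype(np.uint8); meas('red',(219,193),R,.05,14);meas('vial',(343,202),R,.03,12)
meas('beaker',(262,183),((hsv[...,1]<40)&(g>95)).astype(np.uint8),.05,13)
E
python3 m.py
```

```text
small cent [0.4472 0.1146] rect [448.5 115.1] [36.6 39. ] 1.6 n 178
wide cent [0.4007 0.2925] rect [399.8 293.6] [59.7 62.3] 15.8 n 420
bottle cent [ 0.4741 -0.1163] rect [ 477.  -113.4] [82.2 63.6] 0.9 n 638Traceback (most recent call last):
  File "m.py", line 16, in <module>
    for n,uv in dict(scup=(127,190),wcup=(307,151),tray=(203,156),frame=(404,197)).items(): meas(n,uv,D,.014,26)
                                                                                            ~~~~^^^^^^^^^^^^^^^^
  File "m.py", line 8, in meas
    k=min((i for i in range(1,n) if st[i,4]>25),key=lambda i:np.hypot(*(ce[i]-uv)))
ValueError: min() iterable argument is empty
```

View pics/topcrop.png

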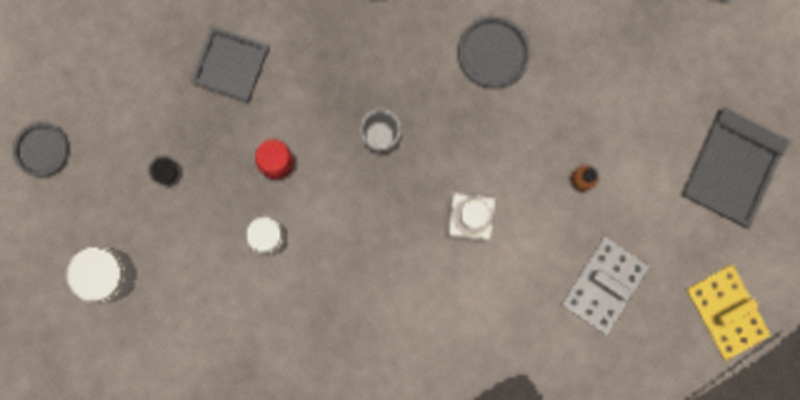

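The crop shows the grey plate at crop (606,286) and the frame's lip on its upper right side (755,127). The white small jar is at (265,235), the red one at (275,160). Next I refine the corners numerically.

```bash
python3 - <<'E'
import re
t=open('m.py').read(); i=t.index('D=(g<62)')
lines=t[:i]+'''
b=im.astype(int); sat=b[...,0]-b[...,2]
D=((sat<12)&(g<108)).astype(np.uint8)
D=cv2.morphologyEx(D,cv2.MORPH_CLOSE,np.ones((3,3)))
meas('bottle',(299,215),((sat<14)&(g>150)).astype(np.uint8),.042,14)
meas('cap',(300,215),((sat<20)&(g>215)).astype(np.uint8),.07,10)
for n,uv,r,z in[('scup',(127,190),15,.014),('wcup',(307,151),19,.014),('tray',(203,156),18,.014),('frame',(404,197),26,.015)]: meas(n,uv,D,z,r)
P=((sat<12)&(g>90)).astype(np.uint8); P=cv2.morphologyEx(P,cv2.MORPH_CLOSE,np.ones((5,5)))
meas('plate',(352,244),P,.005,22)
meas('beaker',(262,183),((sat<12)).astype(np.uint8),.05,13)
R=((hsv[...,1]>150)&(hsv[...,0]<20)).astype(np.uint8); meas('vial',(343,202),R,.03,12); meas('red',(219,193),((hsv[...,1]>170)).astype(np.uint8),.05,14)
f=lambda P,z:print((onz(s,np.array(P)/2.5+[110-.3,130-.3],z)[:,:2]*1000).round(1).tolist())
f([(722,109),(789,144),(748,227),(683,194)],.014);f([(213,28),(269,46),(250,102),(194,82)],.014);f([(605,238),(649,266),(607,333),(564,304)],.005);f([(453,193),(495,197),(491,240),(449,236)],.042)
'''
open('m2.py','w').write(lines)
E
python3 m2.py
```

```text
Traceback (most recent call last):
  File "m2.py", line 18, in <module>
    meas('bottle',(299,215),((sat<14)&(g>150)).astype(np.uint8),.042,14)
    ~~~~^^^^^^^^^^^^^^^^^^^^^^^^^^^^^^^^^^^^^^^^^^^^^^^^^^^^^^^^^^^^^^^^
  File "m2.py", line 8, in meas
    k=min((i for i in range(1,n) if st[i,4]>25),key=lambda i:np.hypot(*(ce[i]-uv)))
ValueError: min() iterable argument is empty
```

```bash
sed -i "s/if n<2:.*/if max(st[1:,4],default=0)<=25: print(name,'none'); return/; s/(sat<14)&(g>150)/(g>150)/; s/(sat<20)&(g>215)/g>205/" m2.py; python3 m2.py; python3 -c "
from h import *
i=load('top0')['img']
for u,v in [(299,216),(292,222),(404,200),(404,225),(127,190),(307,151),(352,244),(345,250)]: print(i[v,u])"
```

```text
bottle cent [ 0.4737 -0.1065] rect [ 473.3 -107. ] [47.2 47.3] 84.5 n 302
cap cent [ 0.4753 -0.1074] rect [ 474.4 -108.2] [26.1 29. ] 1.4 n 102
scup cent [0.5366 0.3681] rect [536.7 367.7] [61.1 58.4] 47.9 n 382
wcup cent [ 0.6616 -0.131 ] rect [ 662.1 -131.3] [78.2 79.2] 1.8 n 631
tray cent [0.6385 0.1628] rect [638.4 162.7] [69.6 68.2] 72.7 n 583
frame cent [ 0.5383 -0.4056] rect [ 538.8 -406.9] [ 87.2 113.4] 64.9 n 1165
plate cent [ 0.4109 -0.2625] rect [ 405.6 -258.5] [51.8 76.1] 59.2 n 223
beaker cent [ 0.571  -0.0061] rect [570.1  -6.1] [27.2 37.5] 1.7 n 79
vial cent [ 0.5178 -0.2268] rect [ 518.8 -228. ] [19.5 20. ] 27.7 n 35
red cent [0.5279 0.1065] rect [527.7 105.9] [34.9 34.7] 1.6 n 157
[[605.0, -393.5], [567.1, -471.6], [471.6, -420.3], [506.8, -345.9]]
[[680.0, 184.2], [660.9, 120.4], [596.4, 138.7], [617.4, 202.1]]
[[456.5, -259.2], [426.4, -308.9], [352.0, -261.3], [382.8, -213.3]]
[[498.1, -85.4], [495.0, -130.6], [448.8, -126.8], [451.9, -81.8]]
[231 228 217]
[228 226 214]
[98 97 94]
[142 128 119]
[106 103 101]
[103  99  96]
[137 131 126]
[185 176 169]
```

```bash
cat > plan.py <<'E'
import sys, math
from h import *
from scipy.spatial.transform import Rotation as Ro
def pose(x,y,z,yaw,tilt=0,ax=0):  # tilt deg about horizontal axis at world angle ax
    return np.array([x,y,z]), Ro.from_rotvec(np.radians(tilt)*np.array([math.cos(math.radians(ax)),math.sin(math.radians(ax)),0]))*Ro.from_euler('xyz',[180,0,yaw],degrees=True)
def plan(*W, start=None):
    o=ctrl.get_obs()
    p,R=(np.array(o['tool_pos']),Ro.from_euler('xyz',o['orientation'],degrees=True)) if start is None else pose(*start)
    print('now',p.round(4),np.round(o['orientation'],1),'t',o['clock'],'open',round(o['opening'],4))
    for w in W:
        q,S=pose(*w); d=R.inv().apply(q-p)*100; r=np.degrees((R.inv()*S).as_rotvec())
        print(d.round(2).tolist(),r.round(1).tolist(),'rows',math.ceil(max(np.linalg.norm(d)/4.17,np.linalg.norm(r)/7.16))); p,R=q,S
E
python3 -c "
from plan import *
plan((.4044,-.2607,.15,-122),(.4044,-.2607,.014,-122))"
```

```text
now [ 0.2031 -0.6433  0.2258] [ 179.9   -0.  -162.5] t 0.15 open 0.0878
[-30.72, 30.42, 7.62] [0.1, 0.0, -40.5] rows 11
[0.0, -0.0, 13.6] [0.0, 0.0, 0.0] rows 4
```

>>> {"fn": "send_rows", "kwargs": {
  "plan": [
    [[-30.7,30.4,7.6,0,0,-40.5],[-30.7,30.4,7.6,0,0,-40.5],[-30.7,30.4,7.6,0,0,-40.5],[-30.7,30.4,7.6,0,0,-40.5],[-30.7,30.4,7.6,0,0,-40.5],[-30.7,30.4,7.6,0,0,-40.5],[-30.7,30.4,7.6,0,0,-40.5],[-30.7,30.4,7.6,0,0,-40.5]]
  ],
  "fingers": 1
}}

```text
clock: 0.82
tool_pos: [0.3564, -0.3513, 0.1685]
orientation: [-180.0, 0.0, -122.0]
force: [1.6, -0.7, -0.3]
opening: 0.0875
gripper_force: 0.0
```

```bash
python3 -c "
from plan import *
plan((.4044,-.2607,.15,-122))"
```

```text
now [ 0.3564 -0.3513  0.1685] [-180.    0. -122.] t 0.8167 open 0.0875
[-10.23, 0.73, 1.85] [-0.0, 0.0, 0.0] rows 3
```

>>> {"fn": "send_rows", "kwargs": {
  "plan": [
    [[-10.2,0.7,1.9,0,0,0],[-10.2,0.7,1.9,0,0,0],[-10.2,0.7,1.9,0,0,0],[-10.2,0.7,1.9,0,0,0]]
  ]
}}

```text
clock: 1.15
tool_pos: [0.4053, -0.2599, 0.1491]
orientation: [180.0, 0.0, -121.8]
force: [0.0, 0.2, 0.9]
opening: 0.0873
gripper_force: 0.0
```

```bash
python3 -c "
from plan import *
plan()
s=snap('wrist','w1'); print(proj(s,[(.4044,-.2607,.037),(.4044,-.2607,.005)]).round(), s['pose'].round(3).tolist())"
```

```text
now [ 0.4053 -0.2599  0.1491] [ 180.     0.  -121.8] t 1.15 open 0.0873
[[260. 182.]
 [260. 174.]] [[-0.851, 0.503, 0.153, 0.365], [0.526, 0.814, 0.247, -0.327], [-0.0, 0.29, -0.957, 0.307], [0.0, 0.0, 0.0, 1.0]]
```

View pics/w1.png

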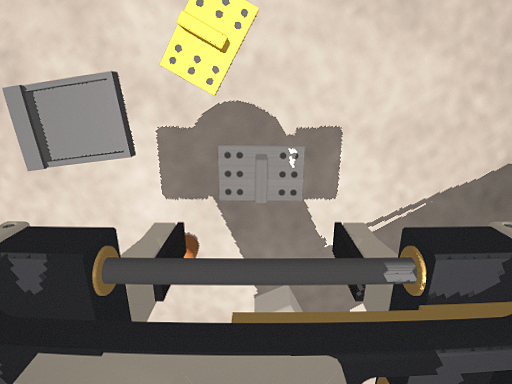

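The wrist view shows the grey plate at about (261,174) with its grip upright, the frame at upper left (lip on its left side), and the yellow plate at the top. The plate is chosen correctly.

```bash
python3 -c "
from plan import *
s=load('w1')
a=onz(s,[(218.5,145.5),(304.5,146),(304,202),(219,202)],.005); print((a*1000).round(1).tolist(),a.mean(0))
g=onz(s,[(256,155),(267,155),(267,202),(255.5,202)],.037); print((g*1000).round(1).tolist(),g.mean(0))
f=onz(s,[(118,71),(134.5,156)],.013); print((f*1000).round(1).tolist()); f=onz(s,[(4,86),(29,170)],.020); print((f*1000).round(1).tolist())
plan((.4044,-.2607,.014,-122))"
```

```text
[[425.0, -308.6, 5.0], [350.3, -261.8, 5.0], [380.5, -208.8, 5.0], [459.0, -257.3, 5.0]] [ 0.40368965 -0.25910259  0.005     ]
[[394.1, -284.9, 37.0], [385.5, -279.6, 37.0], [409.4, -240.2, 37.0], [418.9, -246.1, 37.0]] [ 0.40195736 -0.26269207  0.037     ]
[[465.1, -419.0, 13.0], [502.2, -345.6, 13.0]]
[[566.9, -469.4, 20.0], [603.5, -393.6, 20.0]]
now [ 0.4048 -0.2612  0.1495] [ 180.    -0.  -121.8] t 1.2 open 0.0873
[-0.02, 0.05, 13.55] [0.0, -0.0, 0.2] rows 4
```

>>> {"fn": "send_rows", "kwargs": {
  "plan": [
    [[0,0.1,6,0,0,0],[0,0.1,10,0,0,0],[0,0.1,12,0,0,0],[0,0.1,13.5,0,0,0],[0,0.1,13.5,0,0,0]]
  ]
}}

```text
clock: 1.62
tool_pos: [0.4001, -0.2625, 0.0114]
orientation: [179.6, -0.1, -122.1]
force: [-0.6, 0.1, -0.9]
opening: 0.0879
gripper_force: 0.0
```

>>> {"fn": "send_rows", "kwargs": {
  "plan": [
    [[0,0,0,0,0,0],[0,0,0,0,0,0],[0,0,0,0,0,0],[0,0,0,0,0,0],[0,0,0,0,0,0],[0,0,0,0,0,0],[0,0,0,0,0,0],[0,0,0,0,0,0]]
  ],
  "fingers": 0
}}

```text
clock: 2.28
tool_pos: [0.4035, -0.2624, 0.0151]
orientation: [-180.0, 0.0, -122.0]
force: [0.6, 0.4, 0.6]
opening: 0.0399
gripper_force: 0.0
```

```bash
python3 -c "
from plan import *
plan()
def fr(x,z,t,yaw=-25.5,C=(.5365,-.407)):
    # plate +x bottom edge at frame (x,z); tool pose: plate centre underside + 14mm along plate normal
    th=math.radians(t); c=math.cos(th); s=math.sin(th)
    px=x-.045*c+.014*s; pz=z+.045*s+.014*c; a=math.radians(yaw)
    return (C[0]+px*math.cos(a),C[1]+px*math.sin(a),pz,yaw-90,t,yaw+90)
plan((.404,-.261,.09,-122),fr(.028,.05,15),fr(.028,.008,15),fr(.046,.006,15),fr(.0455,.0045,0))"
```

```text
now [ 0.4035 -0.2624  0.0151] [-180.    0. -122.] t 2.2833 open 0.0399
now [ 0.4035 -0.2624  0.0151] [-180.    0. -122.] t 2.2833 open 0.0399
[-0.15, 0.03, -7.49] [-0.0, 0.0, 0.0] rows 2
[5.49, -17.8, 1.48] [-15.0, 0.9, -6.5] rows 5
[0.0, -1.09, 4.06] [0.0, 0.0, 0.0] rows 2
[0.0, -1.79, -0.27] [0.0, 0.0, 0.0] rows 1
[-0.0, 0.22, 1.37] [15.0, 0.0, 0.0] rows 3
```

>>> {"fn": "send_rows", "kwargs": {
  "plan": [
    [[0,0,0,0,0,0],[0,0,0,0,0,0],[0,0,0,0,0,0],[0,0,0,0,0,0],[0,0,0,0,0,0],[0,0,0,0,0,0],[0,0,0,0,0,0],[0,0,0,0,0,0]]
  ]
}}

```text
clock: 2.95
tool_pos: [0.4032, -0.2624, 0.0147]
orientation: [180.0, -0.0, -122.0]
force: [0.6, -0.8, -1.3]
opening: 0.0118
gripper_force: 30.0
```

>>> {"fn": "send_rows", "kwargs": {
  "plan": [
    [[0,0,-1,0,0,0],[0,0,-2,0,0,0],[0,0,-3,0,0,0],[0,0,-4,0,0,0],[0,0,-5,0,0,0],[0,0,-6,0,0,0],[0,0,-7,0,0,0],[0,0,-7.5,0,0,0]]
  ]
}}

```text
clock: 3.62
tool_pos: [0.4039, -0.2626, 0.0909]
orientation: [-179.9, 0.0, -122.0]
force: [-0.1, -0.6, -1.2]
opening: 0.0117
gripper_force: 30.0
```

```bash
cat >> plan.py <<'E'
def fr(x,z,t,yaw=-25.5,C=(.5365,-.407),h=.014):
    th=math.radians(t); c=math.cos(th); s=math.sin(th)
    px=x-.045*c+h*s; pz=z+.045*s+h*c; a=math.radians(yaw)
    return (C[0]+px*math.cos(a),C[1]+px*math.sin(a),pz,yaw-90,t,yaw+90)
E
python3 -c "
from plan import *
plan(fr(.028,.05,15),fr(.028,.008,15),fr(.046,.006,15),fr(.0455,.0045,0))"
```

```text
now [ 0.4039 -0.2626  0.0909] [-179.9    0.  -122. ] t 3.6167 open 0.0117
[5.37, -17.72, 1.59] [-15.1, 0.9, -6.4] rows 5
[0.0, -1.09, 4.06] [0.0, 0.0, 0.0] rows 2
[0.0, -1.79, -0.27] [0.0, 0.0, 0.0] rows 1
[-0.0, 0.22, 1.37] [15.0, 0.0, 0.0] rows 3
```

>>> {"fn": "send_rows", "kwargs": {
  "plan": [
    [[0.7,-2.2,0.2,-1.9,0.1,-0.8],[1.3,-4.4,0.4,-3.8,0.2,-1.6],[2,-6.6,0.6,-5.6,0.3,-2.4],[2.7,-8.9,0.8,-7.5,0.4,-3.2],[3.4,-11.1,1,-9.4,0.5,-4],[4,-13.3,1.2,-11.3,0.6,-4.8],[4.7,-15.5,1.4,-13.2,0.8,-5.6],[5.4,-17.7,1.6,-15,0.9,-6.4]]
  ]
}}

```text
clock: 4.28
tool_pos: [0.5254, -0.4028, 0.0729]
orientation: [164.9, -0.0, -115.5]
force: [0.3, -0.7, -1.0]
opening: 0.0116
gripper_force: 30.0
```

>>> {"fn": "send_rows", "kwargs": {
  "plan": [
    [[0,0,0,0,0,0],[0,0,0,0,0,0],[0,0,0,0,0,0],[0,0,0,0,0,0]]
  ]
}}

```text
clock: 4.62
tool_pos: [0.5244, -0.4014, 0.0738]
orientation: [165.0, -0.0, -115.5]
force: [-0.7, -0.4, -0.5]
opening: 0.012
gripper_force: 30.0
```

```bash
python3 -c "
from plan import *
h=.0147
plan(fr(.028,.008,15,h=h),fr(.046,.006,15,h=h),fr(.0455,.0045,0,h=h))
s=snap('wrist','w2');cv2.imwrite('pics/w2.png',s['img'][:,:,::-1])
q=snap('scene','s2'); a=q['img'][220:380,60:260]; cv2.imwrite('pics/s2c.png',cv2.resize(a,None,fx=3,fy=3,interpolation=2)[:,:,::-1])"
```

```text
now [ 0.5244 -0.4014  0.0738] [ 165.    -0.  -115.5] t 4.6167 open 0.012
[-0.02, -1.2, 3.82] [0.0, -0.0, -0.0] rows 1
[0.0, -1.79, -0.27] [0.0, 0.0, 0.0] rows 1
[-0.0, 0.24, 1.37] [15.0, 0.0, 0.0] rows 3
```

View pics/s2c.png

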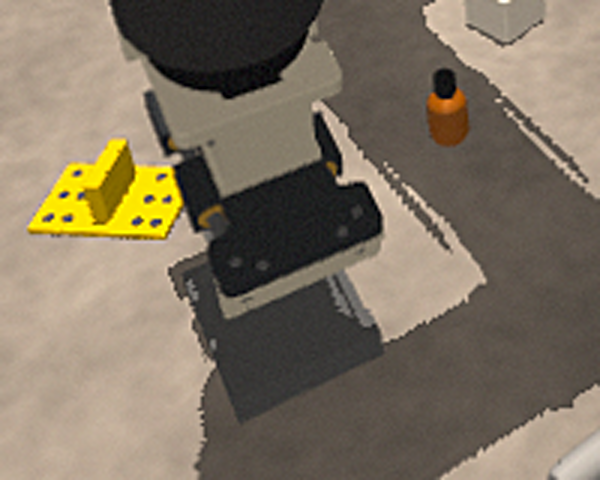

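View pics/w2.png

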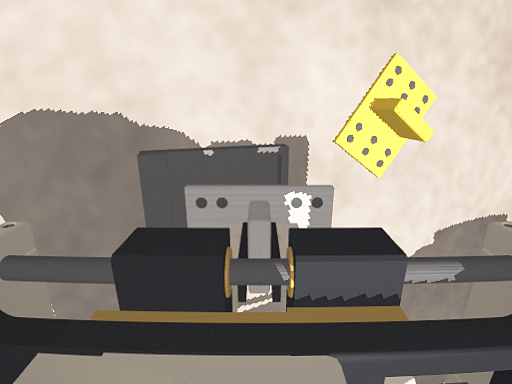

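Wrist view: the plate is held at (260,210), tilted with its left (+x) edge low. The frame is behind and below it, lip at left (138,152) and -x corner at (288,145).

```bash
python3 -c "
from plan import *
s=load('w2')
print(onz(s,[(138,152)],.020),onz(s,[(288,145)],.013))
a=math.radians(-25.5);X=np.array([math.cos(a),math.sin(a)]);Y=np.array([-X[1],X[0]]);C=np.array([.5365,-.407])
for x,z in((.055,.02),(-.055,.013)):
  for y in(-.042,): P=C+x*X+y*Y; print(P, proj(s,[(*P,z)]))
# plate corners predicted
p=fr(.028,.05,15); q,R=pose(*p)
o=ctrl.get_obs(); q=np.array(o['tool_pos'])
up=R.apply([0,0,-1]); xx=R.apply([0,-1,0]); yy=R.apply([-1,0,0])
for sx in(1,-1): print(proj(s,[q-.0147*up+.005*up+sx*.045*xx-.030*yy]))
"
```

```text
[[ 0.56813913 -0.4714105   0.02      ]] [[ 0.47120346 -0.42413456  0.013     ]]
[ 0.56806072 -0.46858669] [[140.45072799 155.64420116]]
[ 0.46877634 -0.42123047] [[292.12894097 146.86085561]]
[[184.46963989 183.41226505]]
[[337.13459656 183.40266428]]
```

```bash
python3 -c "
from plan import *
h=.0147;C=(.5372,-.4085)
plan(fr(.028,.008,15,C=C,h=h),fr(.046,.006,15,C=C,h=h),fr(.0455,.0045,0,C=C,h=h))"
```

```text
now [ 0.5247 -0.4015  0.0746] [ 1.650e+02 -1.000e-01 -1.155e+02] t 4.7167 open 0.0117
[0.09, -1.31, 3.87] [-0.0, -0.0, -0.0] rows 1
[0.0, -1.79, -0.27] [0.0, 0.0, 0.0] rows 1
[-0.0, 0.24, 1.37] [15.0, 0.0, 0.0] rows 3
```

>>> {"fn": "send_rows", "kwargs": {
  "plan": [
    [[0.1,-0.3,0.8,0,0,0],[0.1,-0.5,1.6,0,0,0],[0.1,-0.8,2.4,0,0,0],[0.1,-1.1,3.2,0,0,0],[0.1,-1.3,3.9,0,0,0],[0.1,-1.3,3.9,0,0,0],[0.1,-1.3,3.9,0,0,0],[0.1,-1.3,3.9,0,0,0]]
  ]
}}

```text
clock: 5.38
tool_pos: [0.5267, -0.404, 0.0328]
orientation: [165.0, -0.1, -115.5]
force: [0.3, -0.9, -0.9]
opening: 0.0119
gripper_force: 30.0
```

>>> {"fn": "send_rows", "kwargs": {
  "plan": [
    [[0,-0.4,-0.1,0,0,0],[0,-0.8,-0.1,0,0,0],[0,-1.2,-0.2,0,0,0],[0,-1.6,-0.3,0,0,0],[0,-1.8,-0.3,0,0,0],[0,-1.8,-0.3,0,0,0],[0,-1.8,-0.3,0,0,0],[0,-1.8,-0.3,0,0,0]]
  ]
}}

```text
clock: 6.05
tool_pos: [0.5429, -0.4117, 0.0309]
orientation: [165.0, -0.1, -115.5]
force: [0.1, 0.6, 0.1]
opening: 0.0119
gripper_force: 30.0
```

```bash
python3 -c "
from plan import *
h=.0147;C=(.5372,-.4085)
plan(fr(.0455,.0045,0,C=C,h=h))
q=snap('scene','s3'); a=q['img'][220:380,60:260]; cv2.imwrite('pics/s3c.png',cv2.resize(a,None,fx=3,fy=3,interpolation=2)[:,:,::-1])"
```

```text
now [ 0.5429 -0.4117  0.0309] [ 1.650e+02 -1.000e-01 -1.155e+02] t 6.05 open 0.0119
[-0.04, 0.28, 1.28] [15.0, -0.0, -0.0] rows 3
```

View pics/s3c.png

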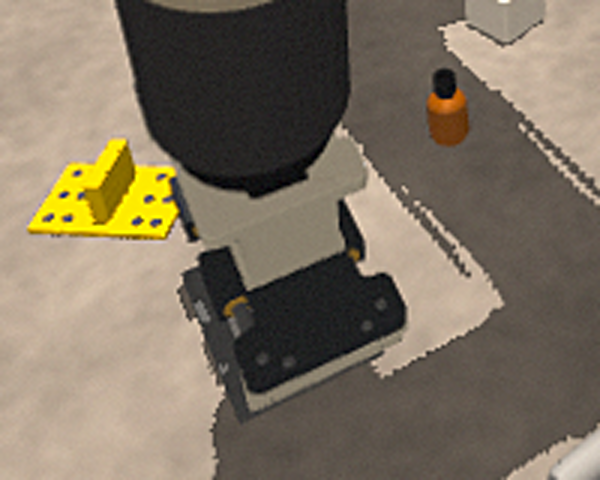

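The hand hides the edge, but the force stayed near zero while sliding under the lip. Rotating flat.

>>> {"fn": "send_rows", "kwargs": {
  "plan": [
    [[0,0,0.2,2,0,0],[0,0.1,0.4,4,0,0],[0,0.1,0.6,6,0,0],[0,0.2,0.7,8,0,0],[0,0.2,0.9,10,0,0],[0,0.2,1.1,12,0,0],[0,0.3,1.2,14,0,0],[0,0.3,1.3,15,0,0]]
  ]
}}

```text
clock: 6.77
tool_pos: [0.5366, -0.4087, 0.0196]
orientation: [-179.9, -0.0, -115.5]
force: [0.3, 0.7, -0.9]
opening: 0.012
gripper_force: 30.0
```

>>> {"fn": "send_rows", "kwargs": {
  "plan": [
    [[0,0,0,0,0,0],[0,0,0,0,0,0],[0,0,0,0,0,0],[0,0,0,0,0,0]]
  ]
}}

```text
clock: 7.1
tool_pos: [0.5377, -0.4093, 0.0193]
orientation: [180.0, -0.1, -115.5]
force: [-0.5, 0.5, -0.8]
opening: 0.0118
gripper_force: 30.0
```

```bash
python3 -c "
from plan import *
h=.0147;C=(.5372,-.4085)
plan(fr(.0455,.0045,0,C=C,h=h)); s=snap('wrist','w4')
print(ctrl.get_obs()['force'])"
```

```text
now [ 0.5377 -0.4093  0.0193] [ 1.800e+02 -1.000e-01 -1.155e+02] t 7.1 open 0.0118
[-0.05, 0.03, 0.01] [0.0, -0.1, -0.0] rows 1
[-0.05394825 -0.27272948 -1.61341886]
```

View pics/w4.png

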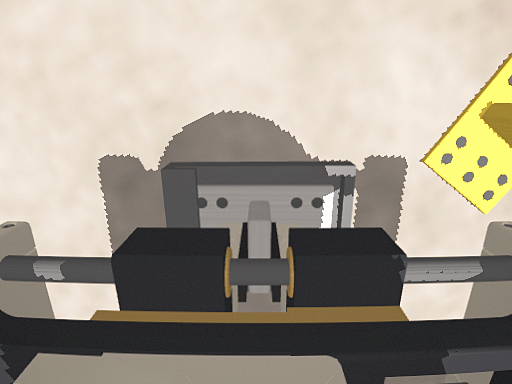

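The plate is flat in the frame with its left (+x) edge under the lip at (180,195). Releasing with a small opening so the fingers stay clear of the lip, then lifting.

>>> {"fn": "send_rows", "kwargs": {
  "plan": [
    [[0,0,0.05,0,0,0],[0,0,0.05,0,0,0],[0,0,0.05,0,0,0],[0,0,0.05,0,0,0],[0,0,0.05,0,0,0],[0,0,0.05,0,0,0]]
  ],
  "fingers": 0.25
}}

```text
clock: 7.65
tool_pos: [0.5374, -0.4091, 0.0188]
orientation: [180.0, -0.1, -115.5]
force: [0.7, -0.1, 0.5]
opening: 0.022
gripper_force: 0.0
```

>>> {"fn": "send_rows", "kwargs": {
  "plan": [
    [[0,0,-0.5,0,0,0],[0,0,-1.5,0,0,0],[0,0,-3,0,0,0],[0,0,-5,0,0,0],[0,0,-8,0,0,0],[0,0,-11,0,0,0],[0,0,-12,0,0,0],[0,0,-12,0,0,0]]
  ]
}}

```text
clock: 8.32
tool_pos: [0.5395, -0.4102, 0.1442]
orientation: [-179.6, -0.1, -115.5]
force: [0.8, -0.2, 0.2]
opening: 0.0222
gripper_force: 0.0
```

```bash
python3 -c "
from plan import *
s=snap('wrist','w5')
plan((.4737,-.1068,.14,-95.5),(.4737,-.1068,.016,-95.5))"
```

```text
now [ 0.5385 -0.4095  0.1417] [-179.8   -0.  -115.5] t 8.3667 open 0.0218
[-24.52, 18.89, 0.07] [-0.2, -0.1, -20.0] rows 8
[0.0, -0.0, 12.4] [0.0, 0.0, 0.0] rows 3
```

View pics/w5.png

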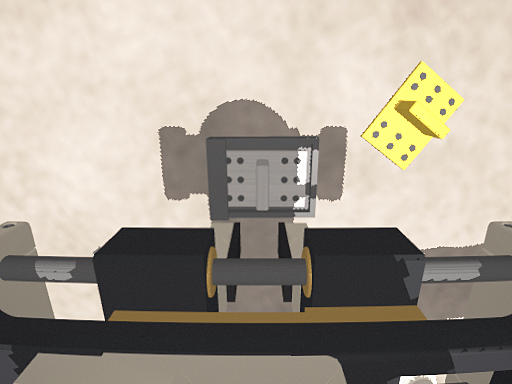

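The plate lies flat at (263,178), its left edge under the lip. Next, the bottle.

>>> {"fn": "send_rows", "kwargs": {
  "plan": [
    [[-24.5,18.9,0,0,0,-20],[-24.5,18.9,0,0,0,-20],[-24.5,18.9,0,0,0,-20],[-24.5,18.9,0,0,0,-20],[-24.5,18.9,0,0,0,-20],[-24.5,18.9,0,0,0,-20],[-24.5,18.9,0,0,0,-20],[-24.5,18.9,0,0,0,-20]]
  ],
  "fingers": 1
}}

```text
clock: 9.03
tool_pos: [0.4705, -0.1034, 0.1381]
orientation: [179.9, -0.0, -95.5]
force: [-0.4, -0.0, -0.4]
opening: 0.0693
gripper_force: 0.0
```

>>> {"fn": "send_rows", "kwargs": {
  "plan": [
    [[0,0,0,0,0,0],[0,0,0,0,0,0],[0,0,0,0,0,0],[0,0,0,0,0,0]]
  ]
}}

```text
clock: 9.37
tool_pos: [0.4725, -0.1071, 0.1382]
orientation: [179.9, -0.1, -95.6]
force: [-0.3, -0.3, -0.1]
opening: 0.0872
gripper_force: 0.0
```

```bash
python3 -c "
from plan import *
s=snap('wrist','w6')
im=s['img'];g=cv2.cvtColor(im,cv2.COLOR_RGB2GRAY)
print(proj(s,[(.4737,-.1068,.07),(.4737,-.1068,.042)]))
plan((.4737,-.1068,.016,-95.5))"
```

```text
[[258.7614224  199.68405149]
 [258.74918388 189.41151848]]
now [ 0.4725 -0.1073  0.1382] [ 1.799e+02 -1.000e-01 -9.560e+01] t 9.4167 open 0.087
[-0.07, -0.13, 12.22] [0.1, -0.1, -0.1] rows 3
```

View pics/w6.png

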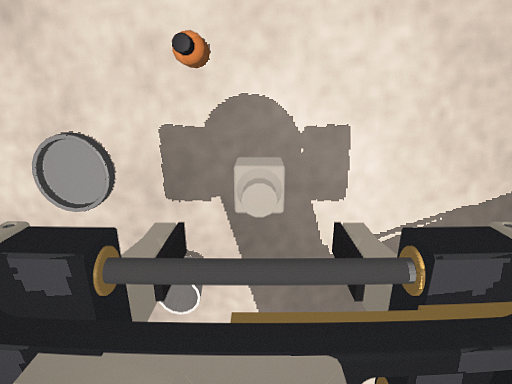

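The bottle is at (259,195), cap centre (260,199), square to the fingers, and the prediction (259,200) agrees. The beaker at (180,297) is clear. Descending.

>>> {"fn": "send_rows", "kwargs": {
  "plan": [
    [[-0.1,-0.1,4,0,0,0],[-0.1,-0.1,7,0,0,0],[-0.1,-0.1,9,0,0,0],[-0.1,-0.1,10.5,0,0,0],[-0.1,-0.1,11.5,0,0,0],[-0.1,-0.1,12.2,0,0,0],[-0.1,-0.1,12.2,0,0,0],[-0.1,-0.1,12.2,0,0,0]]
  ]
}}

```text
clock: 10.08
tool_pos: [0.4735, -0.1062, 0.0164]
orientation: [179.9, -0.1, -95.6]
force: [0.4, 0.4, 0.1]
opening: 0.0878
gripper_force: 0.0
```

>>> {"fn": "send_rows", "kwargs": {
  "plan": [
    [[0,0,0,0,0,0],[0,0,0,0,0,0],[0,0,0,0,0,0],[0,0,0,0,0,0],[0,0,0,0,0,0],[0,0,0,0,0,0],[0,0,0,0,0,0],[0,0,0,0,0,0]]
  ],
  "fingers": 0
}}

```text
clock: 10.75
tool_pos: [0.4734, -0.1056, 0.0167]
orientation: [180.0, -0.0, -95.5]
force: [-0.8, 0.6, 1.9]
opening: 0.0462
gripper_force: 30.0
```

>>> {"fn": "send_rows", "kwargs": {
  "plan": [
    [[0,0,0,0,0,0],[0,0,0,0,0,0],[0,0,0,0,0,0]]
  ]
}}

```text
clock: 11.0
tool_pos: [0.4734, -0.1056, 0.0167]
orientation: [180.0, -0.0, -95.5]
force: [-1.5, 1.3, 4.2]
opening: 0.0461
gripper_force: 30.0
```

>>> {"fn": "send_rows", "kwargs": {
  "plan": [
    [[0,0,-1,0,0,0],[0,0,-2,0,0,0],[0,0,-4,0,0,0],[0,0,-6,0,0,0],[0,0,-8,0,0,0],[0,0,-10,0,0,0],[0,0,-11,0,0,0],[0,0,-11,0,0,0]]
  ]
}}

```text
clock: 11.67
tool_pos: [0.475, -0.1054, 0.1285]
orientation: [-179.8, 0.0, -95.5]
force: [0.6, 1.0, -1.4]
opening: 0.0459
gripper_force: 30.0
```

```bash
python3 -c "
from plan import *
plan((.6385,.1627,.12,-107.3),(.6385,.1627,.022,-107.3))"
```

```text
now [ 0.475  -0.1054  0.1285] [-179.8    0.   -95.5] t 11.6667 open 0.0459
[-28.26, -13.69, 0.89] [-0.2, 0.0, 11.8] rows 8
[0.0, -0.0, 9.8] [0.0, 0.0, 0.0] rows 3
```

>>> {"fn": "send_rows", "kwargs": {
  "plan": [
    [[-3.5,-1.7,0,0,0,1.5],[-7,-3.4,0,0,0,3],[-11,-5.3,0,0,0,4.5],[-15,-7.2,0,0,0,6],[-19,-9.2,0,0,0,8],[-23,-11.1,0,0,0,10],[-26,-12.6,0,0,0,11],[-28.2,-13.7,0,0,0,11.8]]
  ]
}}

```text
clock: 12.33
tool_pos: [0.6382, 0.165, 0.1237]
orientation: [179.9, -0.1, -107.3]
force: [0.5, 0.4, -0.6]
opening: 0.0459
gripper_force: 30.0
```

>>> {"fn": "send_rows", "kwargs": {
  "plan": [
    [[0,0,0,0,0,0],[0,0,0,0,0,0],[0,0,0,0,0,0],[0,0,0,0,0,0]]
  ]
}}

```text
clock: 12.67
tool_pos: [0.6363, 0.161, 0.1251]
orientation: [179.9, -0.1, -107.4]
force: [-0.8, 0.0, -0.9]
opening: 0.0457
gripper_force: 30.0
```

```bash
python3 -c "
from plan import *
s=snap('wrist','w7')
a=math.radians(-17.3)
for x,y in((1,1),(1,-1),(-1,-1),(-1,1)): 
  P=np.array([.6385+.034*(x*math.cos(a)-y*math.sin(a)),.1627+.034*(x*math.sin(a)+y*math.cos(a)),.014]); print(proj(s,[P]).round())
plan((.6385,.1627,.022,-107.3))"
```

```text
[[224. 220.]]
[[221. 151.]]
[[295. 151.]]
[[293. 220.]]
now [0.6365 0.1609 0.1257] [ 1.799e+02 -1.000e-01 -1.074e+02] t 12.7167 open 0.0458
[-0.25, -0.15, 10.37] [0.1, -0.1, -0.1] rows 3
```

View pics/w7.png

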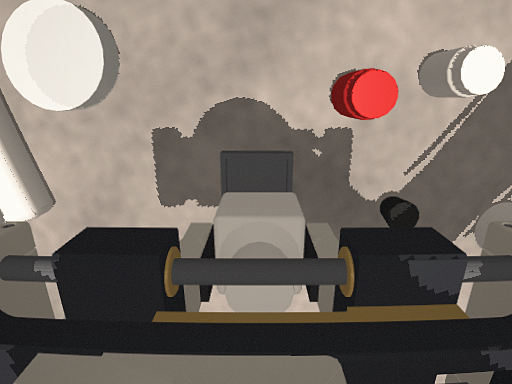

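The tray's far edge is at (221–293,151), exactly as predicted. The bottle is held upright at (260,230). Lowering.

>>> {"fn": "send_rows", "kwargs": {
  "plan": [
    [[-0.3,-0.2,2,0,0,0],[-0.3,-0.2,4,0,0,0],[-0.3,-0.2,6,0,0,0],[-0.3,-0.2,7.5,0,0,0],[-0.3,-0.2,8,0,0,0],[-0.3,-0.2,8.5,0,0,0],[-0.3,-0.2,8.5,0,0,0],[-0.3,-0.2,8.5,0,0,0]]
  ]
}}

```text
clock: 13.38
tool_pos: [0.6404, 0.164, 0.0421]
orientation: [-180.0, -0.0, -107.3]
force: [-0.8, 0.1, -0.6]
opening: 0.0458
gripper_force: 30.0
```

>>> {"fn": "send_rows", "kwargs": {
  "plan": [
    [[0,0,0.4,0,0,0],[0,0,0.8,0,0,0],[0,0,1.2,0,0,0],[0,0,1.6,0,0,0],[0,0,1.8,0,0,0],[0,0,1.8,0,0,0]]
  ]
}}

```text
clock: 13.88
tool_pos: [0.6395, 0.1639, 0.0224]
orientation: [179.9, -0.1, -107.3]
force: [-0.5, 1.0, -0.7]
opening: 0.046
gripper_force: 30.0
```

```bash
python3 -c "
from plan import *
plan((.6385,.1627,.0205,-107.3))"
```

```text
now [0.6395 0.1639 0.0224] [ 1.799e+02 -1.000e-01 -1.073e+02] t 13.8833 open 0.046
[0.14, 0.06, 0.19] [0.1, -0.1, -0.0] rows 1
```

>>> {"fn": "send_rows", "kwargs": {
  "plan": [
    [[0.1,0,0.1,0,0,0],[0.1,0,0.2,0,0,0],[0.1,0,0.2,0,0,0],[0.1,0,0.2,0,0,0]]
  ]
}}

```text
clock: 14.22
tool_pos: [0.6396, 0.1631, 0.0213]
orientation: [180.0, -0.0, -107.3]
force: [-1.4, 0.6, -1.2]
opening: 0.0457
gripper_force: 30.0
```

>>> {"fn": "send_rows", "kwargs": {
  "plan": [
    [[0,0,0,0,0,0],[0,0,0,0,0,0],[0,0,0,0,0,0],[0,0,0,0,0,0],[0,0,0,0,0,0],[0,0,0,0,0,0],[0,0,0,0,0,0]]
  ],
  "fingers": 0.9
}}

```text
clock: 14.8
tool_pos: [0.6396, 0.1632, 0.0213]
orientation: [180.0, -0.0, -107.3]
force: [0.1, -0.3, 0.2]
opening: 0.0785
gripper_force: 0.0
```

>>> {"fn": "send_rows", "kwargs": {
  "plan": [
    [[0,0,-1,0,0,0],[0,0,-3,0,0,0],[0,0,-6,0,0,0],[0,0,-9,0,0,0],[0,0,-12,0,0,0],[0,0,-12,0,0,0],[0,0,-12,0,0,0]]
  ]
}}

```text
clock: 15.38
tool_pos: [0.641, 0.1639, 0.1446]
orientation: [-179.8, 0.2, -107.3]
force: [-0.9, 0.2, -0.4]
opening: 0.0794
gripper_force: 0.0
```

```bash
python3 -c "
from plan import *
s=snap('wrist','w8')
# small jar: approach avoiding red (+x 80mm) -> close along world y
plan((.4475,.115,.14,-180),(.4475,.115,.016,-180)); plan((.4475,.115,.14,-165))"
```

```text
now [0.6399 0.1634 0.1426] [-180.     0.  -107.3] t 15.4333 open 0.0787
[10.36, 16.92, 0.24] [-0.0, 0.1, 72.7] rows 11
[0.0, -0.0, 12.4] [0.0, 0.0, 0.0] rows 3
now [0.6399 0.1634 0.1426] [-180.     0.  -107.3] t 15.4333 open 0.0787
[10.36, 16.92, 0.24] [-0.0, 0.1, 57.7] rows 9
```

View pics/w8.png

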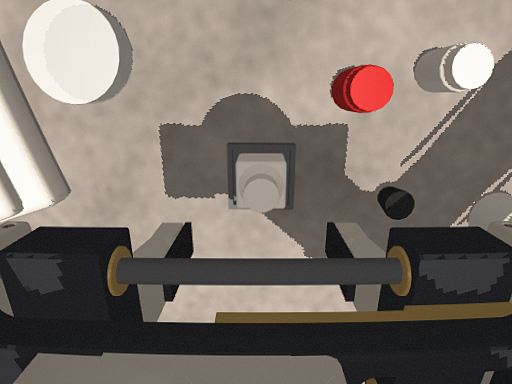

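The bottle sits inside the tray at (262,178). Next, the small jar.

>>> {"fn": "send_rows", "kwargs": {
  "plan": [
    [[10.4,16.9,0.2,0,0,57.7],[10.4,16.9,0.2,0,0,57.7],[10.4,16.9,0.2,0,0,57.7],[10.4,16.9,0.2,0,0,57.7],[10.4,16.9,0.2,0,0,57.7],[10.4,16.9,0.2,0,0,57.7],[10.4,16.9,0.2,0,0,57.7],[10.4,16.9,0.2,0,0,57.7]]
  ],
  "fingers": 1
}}

```text
clock: 16.1
tool_pos: [0.4463, 0.1139, 0.1391]
orientation: [-180.0, -0.1, -165.0]
force: [0.4, -0.8, 0.5]
opening: 0.0878
gripper_force: 0.0
```

```bash
python3 -c "
from plan import *
plan((.4475,.115,.14,-165))"
```

```text
now [0.4463 0.1139 0.1391] [-1.80e+02 -1.00e-01 -1.65e+02] t 16.1 open 0.0878
[-0.15, 0.08, -0.09] [-0.0, -0.1, 0.0] rows 1
```

>>> {"fn": "send_rows", "kwargs": {
  "plan": [
    [[-0.1,0.1,0,0,0,0],[-0.1,0.1,0,0,0,0],[-0.1,0.1,0,0,0,0],[-0.1,0.1,0,0,0,0]]
  ]
}}

```text
clock: 16.43
tool_pos: [0.4479, 0.1154, 0.139]
orientation: [-179.9, -0.1, -164.5]
force: [0.3, 0.2, -0.4]
opening: 0.0877
gripper_force: 0.0
```

```bash
python3 -c "
from plan import *
s=snap('wrist','w9')
im=s['img'].astype(int);g=im.min(2)
print(proj(s,[(.4475,.115,.058)]))
m=((g>170)).astype(np.uint8); n,l,st,ce=cv2.connectedComponentsWithStats(m)
print([(st[i].tolist(),ce[i].round(1).tolist()) for i in range(1,n) if st[i,4]>100])
plan((.4475,.115,.016,-165))"
```

```text
[[259.08482932 192.36509846]]
[([0, 0, 512, 258, 80726], [218.0, 116.1]), ([148, 285, 218, 38, 5479], [250.5, 301.1])]
now [0.4479 0.1154 0.139 ] [-1.800e+02 -1.000e-01 -1.645e+02] t 16.4833 open 0.0874
[0.03, -0.02, 12.3] [-0.0, -0.1, 0.5] rows 3
```

View pics/w9.png

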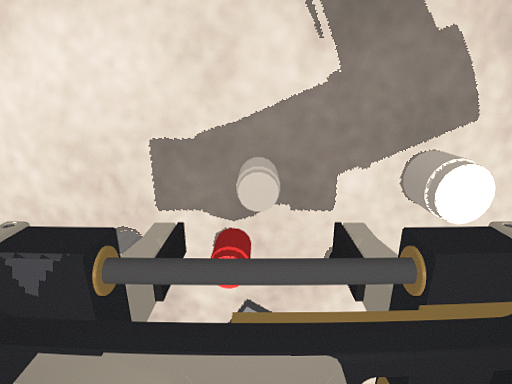

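The white small jar's lid is at (258,190), as predicted. The red look-alike at (230,260) is clear of the fingers' travel. Descending and gripping.

>>> {"fn": "send_rows", "kwargs": {
  "plan": [
    [[0,0,4,0,0,0],[0,0,7,0,0,0],[0,0,9,0,0,0],[0,0,10.5,0,0,0],[0,0,11.5,0,0,0],[0,0,12.3,0,0,0],[0,0,12.3,0,0,0],[0,0,12.3,0,0,0]]
  ]
}}

```text
clock: 17.15
tool_pos: [0.448, 0.1153, 0.0163]
orientation: [-179.9, -0.1, -164.6]
force: [-0.6, -0.0, 0.3]
opening: 0.0877
gripper_force: 0.0
```

>>> {"fn": "send_rows", "kwargs": {
  "plan": [
    [[0,0,0,0,0,0],[0,0,0,0,0,0],[0,0,0,0,0,0],[0,0,0,0,0,0],[0,0,0,0,0,0],[0,0,0,0,0,0],[0,0,0,0,0,0],[0,0,0,0,0,0]]
  ],
  "fingers": 0
}}

```text
clock: 17.82
tool_pos: [0.448, 0.1154, 0.0165]
orientation: [-180.0, -0.1, -164.6]
force: [0.1, -1.5, 0.0]
opening: 0.0396
gripper_force: 0.3
```

>>> {"fn": "send_rows", "kwargs": {
  "plan": [
    [[0,0,0,0,0,0],[0,0,0,0,0,0],[0,0,0,0,0,0],[0,0,0,0,0,0]]
  ]
}}

```text
clock: 18.15
tool_pos: [0.448, 0.1154, 0.0165]
orientation: [-180.0, -0.1, -164.6]
force: [-1.1, -0.6, 1.9]
opening: 0.0393
gripper_force: 30.0
```

>>> {"fn": "send_rows", "kwargs": {
  "plan": [
    [[0,0,-1,0,0,0],[0,0,-2,0,0,0],[0,0,-4,0,0,0],[0,0,-6,0,0,0],[0,0,-8,0,0,0],[0,0,-10,0,0,0],[0,0,-11,0,0,0],[0,0,-11,0,0,0]]
  ]
}}

```text
clock: 18.82
tool_pos: [0.4493, 0.1163, 0.1286]
orientation: [180.0, 0.2, -164.6]
force: [-0.7, 0.2, -1.4]
opening: 0.039
gripper_force: 30.0
```

```bash
python3 -c "
from plan import *
plan((.5367,.368,.125,-165),(.5367,.368,.022,-165))"
```

```text
now [0.4493 0.1163 0.1286] [ 180.     0.2 -164.6] t 18.8167 open 0.039
[-15.11, 21.95, 0.42] [0.0, 0.2, 0.4] rows 7
[0.0, -0.0, 10.3] [0.0, 0.0, 0.0] rows 3
```

>>> {"fn": "send_rows", "kwargs": {
  "plan": [
    [[-2,3,0.1,0,0,0],[-4,6,0.1,0,0,0],[-6,9,0.2,0,0,0],[-8.5,12.3,0.2,0,0,0],[-11,16,0.3,0,0,0],[-13,19,0.4,0,0,0],[-14.5,21,0.4,0,0,0],[-15.1,22,0.4,0,0,0]]
  ]
}}

```text
clock: 19.48
tool_pos: [0.5359, 0.3705, 0.1198]
orientation: [-179.9, -0.1, -164.5]
force: [1.2, -0.3, -1.3]
opening: 0.0391
gripper_force: 30.0
```

>>> {"fn": "send_rows", "kwargs": {
  "plan": [
    [[0,0,0,0,0,0],[0,0,0,0,0,0],[0,0,0,0,0,0],[0,0,0,0,0,0],[0,0,0,0,0,0],[0,0,0,0,0,0]]
  ]
}}

```text
clock: 19.98
tool_pos: [0.5353, 0.367, 0.1226]
orientation: [-180.0, -0.0, -164.7]
force: [-0.2, 0.5, -0.9]
opening: 0.0392
gripper_force: 30.0
```

```bash
python3 -c "
from plan import *
s=snap('wrist','w10')
t=np.radians(np.arange(0,360,45)); print(proj(s,np.c_[.5367+.031*np.cos(t),.368+.031*np.sin(t),t*0+.014]).round().tolist())
plan((.5367,.368,.0205,-164.6))"
```

```text
[[251.0, 215.0], [276.0, 212.0], [291.0, 194.0], [289.0, 169.0], [269.0, 154.0], [243.0, 157.0], [228.0, 177.0], [232.0, 201.0]]
now [0.5354 0.3671 0.1226] [-180.    -0.  -164.7] t 20.0333 open 0.039
[-0.16, 0.05, 10.21] [-0.0, -0.0, -0.1] rows 3
```

View pics/w10.png

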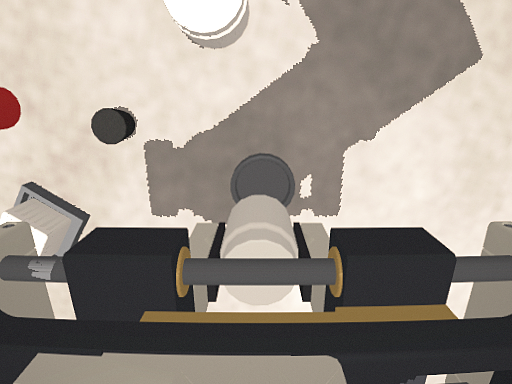

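The cup's rim spans 231–294 with its top at 153, about 3 px right of the prediction, so I shift +2 mm along tool y while lowering.

>>> {"fn": "send_rows", "kwargs": {
  "plan": [
    [[-0.1,0.2,2,0,0,0],[-0.1,0.2,4,0,0,0],[-0.1,0.2,6,0,0,0],[-0.1,0.2,7.5,0,0,0],[-0.1,0.2,8,0,0,0],[-0.1,0.2,8.3,0,0,0],[-0.1,0.2,8.3,0,0,0],[-0.1,0.2,8.3,0,0,0]]
  ]
}}

```text
clock: 20.7
tool_pos: [0.5362, 0.3702, 0.0402]
orientation: [180.0, 0.0, -164.6]
force: [0.5, 0.1, 0.2]
opening: 0.0394
gripper_force: 30.0
```

>>> {"fn": "send_rows", "kwargs": {
  "plan": [
    [[0,0,0.4,0,0,0],[0,0,0.8,0,0,0],[0,0,1.2,0,0,0],[0,0,1.6,0,0,0],[0,0,1.8,0,0,0],[0,0,1.8,0,0,0]]
  ]
}}

```text
clock: 21.2
tool_pos: [0.5356, 0.3697, 0.0208]
orientation: [-179.9, -0.1, -164.6]
force: [0.7, 0.0, -0.3]
opening: 0.0389
gripper_force: 30.0
```

```bash
python3 -c "
from plan import *
plan((.5365,.3695,.0207,-164.6))"
```

```text
now [0.5356 0.3697 0.0208] [-1.799e+02 -1.000e-01 -1.646e+02] t 21.2 open 0.0389
[-0.08, -0.04, 0.01] [-0.1, -0.1, -0.0] rows 1
```

>>> {"fn": "send_rows", "kwargs": {
  "plan": [
    [[-0.1,0,0,0,0,0],[-0.1,0,0,0,0,0],[-0.1,0,0,0,0,0],[-0.1,0,0,0,0,0],[-0.1,0,0,0,0,0],[-0.1,0,0,0,0,0],[-0.1,0,0,0,0,0],[-0.1,0,0,0,0,0]]
  ],
  "fingers": 0.9
}}

```text
clock: 21.87
tool_pos: [0.5367, 0.3701, 0.0212]
orientation: [-180.0, -0.0, -164.6]
force: [0.1, 0.1, -0.8]
opening: 0.0782
gripper_force: 0.0
```

>>> {"fn": "send_rows", "kwargs": {
  "plan": [
    [[0,0,-1,0,0,0],[0,0,-3,0,0,0],[0,0,-6,0,0,0],[0,0,-9,0,0,0],[0,0,-12,0,0,0],[0,0,-12,0,0,0],[0,0,-12,0,0,0]]
  ],
  "fingers": 1
}}

```text
clock: 22.45
tool_pos: [0.5377, 0.3711, 0.1445]
orientation: [179.9, 0.2, -164.6]
force: [0.3, 0.2, 0.2]
opening: 0.0877
gripper_force: 0.0
```

```bash
python3 -c "
from plan import *
s=snap('wrist','w11')
plan((.400,.293,.14,-140),(.400,.293,.016,-140)); print(proj(s,[(.5365,.3695,.062),(.5365,.3695,.014)]))"
```

```text
now [0.5368 0.3704 0.1425] [ 179.9    0.  -164.6] t 22.5 open 0.0876
[15.25, -3.84, 0.24] [0.0, 0.1, -24.6] rows 4
[0.0, -0.0, 12.4] [0.0, 0.0, 0.0] rows 3
[[257.56266418 190.13165912]
 [257.69547103 175.61595709]]
```

View pics/w11.png

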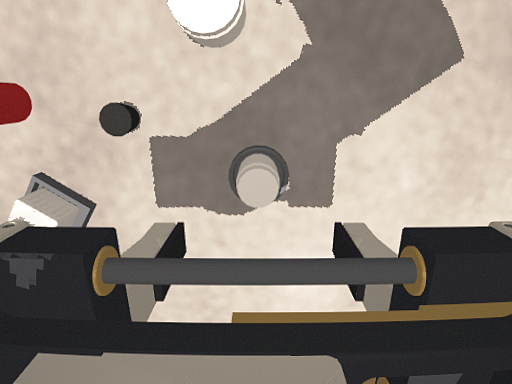

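The small jar stands inside its cup at (259,178). That picture was my 15th and the limit was 14, so I view no more and do the wide jar by numbers only.

```bash
python3 -c "
from plan import *
s=load('w9'); print('wide from w9',onz(s,[(464,192)],.058))
s=load('w6'); e=onz(s,[(73,171)],.014); print('wcup from w6',e)
s=load('scene0'); im=s['img'].astype(int)
print('scene pred wide',proj(s,[(.4,.293,.058)]),'wcup',proj(s,[(.662,-.131,.014)]))
m=(im.min(2)>150).astype(np.uint8); n,l,st,ce=cv2.connectedComponentsWithStats(m)
for i in range(1,n):
  if abs(ce[i]-[287,145]).max()<12: print(st[i],ce[i])
b=im[...,0]-im[...,2]; d=((b<14)&(im.max(2)<110)).astype(np.uint8); n,l,st,ce=cv2.connectedComponentsWithStats(d)
for i in range(1,n):
  if abs(ce[i]-[292,261]).max()<10 and st[i,4]>50: print('cup',st[i],ce[i])
plan((.400,.293,.14,-140))"
```

```text
wide from w9 [[0.3991964 0.287192  0.058    ]]
wcup from w6 [[ 0.65823042 -0.1353822   0.014     ]]
scene pred wide [[287.31626264 136.95728951]] wcup [[292.23153319 256.05672567]]
[278 135  19   7 106] [286.91509434 137.99056604]
[277 142   1   1   1] [277. 142.]
[295 143   1   1   1] [295. 143.]
[293 145   1   1   1] [293. 145.]
[284 146   1   1   1] [284. 146.]
[286 146   5   1   5] [288. 146.]
cup [273 246  39  30 957] [292.04388715 260.40125392]
now [0.5368 0.3704 0.1425] [ 179.9    0.  -164.6] t 22.5 open 0.0876
[15.25, -3.84, 0.24] [0.0, 0.1, -24.6] rows 4
```

```bash
python3 -c "
from plan import *
plan((.400,.291,.14,-164.6))"
```

```text
now [0.5368 0.3704 0.1425] [ 179.9    0.  -164.6] t 22.5 open 0.0876
[15.3, -4.03, 0.24] [0.1, 0.0, -0.0] rows 4
```

>>> {"fn": "send_rows", "kwargs": {
  "plan": [
    [[3,-0.8,0.1,0,0,0],[6,-1.6,0.1,0,0,0],[9,-2.4,0.2,0,0,0],[12,-3.2,0.2,0,0,0],[15.3,-4,0.2,0,0,0],[15.3,-4,0.2,0,0,0],[15.3,-4,0.2,0,0,0],[15.3,-4,0.2,0,0,0]]
  ]
}}

```text
clock: 23.17
tool_pos: [0.3997, 0.291, 0.1392]
orientation: [-180.0, -0.1, -164.6]
force: [0.9, -0.8, 0.4]
opening: 0.0876
gripper_force: 0.0
```

```bash
python3 -c "
from plan import *
s=snap('wrist','w12'); im=s['img'].astype(int)
t=np.radians(np.arange(0,360,45)); print(proj(s,[(.4,.291,.058)]).round(1),proj(s,np.c_[.4+.028*np.cos(t),.291+.028*np.sin(t),t*0+.058]).round().tolist())
g=cv2.GaussianBlur(s['img'],(3,3),0); c=cv2.HoughCircles(cv2.cvtColor(g,cv2.COLOR_RGB2GRAY)[:225],cv2.HOUGH_GRADIENT,1,15,param1=80,param2=12,minRadius=24,maxRadius=42); print(c[0][:6].round(1) if c is not None else None)
v=round(proj(s,[(.4,.291,.058)])[0,1]); print(v); print('row',im[v,205:315:3].tolist()); print('col',im[130:230:3,259].tolist())
plan((.400,.291,.016,-164.6))"
```

```text
[[259.2 193. ]] [[251.0, 222.0], [275.0, 220.0], [291.0, 201.0], [288.0, 177.0], [268.0, 162.0], [243.0, 165.0], [227.0, 185.0], [231.0, 208.0]]
[[257.5 191.5  32.5]
 [257.5 176.5  28.2]]
193
row [[121, 113, 105], [120, 110, 104], [118, 111, 102], [117, 108, 99], [117, 110, 101], [118, 108, 101], [114, 106, 99], [182, 171, 160], [199, 189, 175], [199, 187, 173], [198, 187, 174], [199, 188, 174], [196, 184, 171], [198, 185, 172], [197, 186, 173], [196, 185, 173], [197, 184, 171], [197, 185, 174], [195, 181, 170], [196, 185, 172], [198, 185, 176], [197, 185, 171], [198, 186, 174], [196, 183, 172], [199, 187, 174], [196, 184, 171], [197, 185, 172], [198, 187, 172], [204, 191, 178], [114, 105, 97], [120, 111, 103], [116, 108, 99], [120, 109, 102], [118, 110, 102], [119, 111, 102], [120, 109, 102], [120, 108, 102]]
col [[119, 110, 102], [116, 107, 99], [118, 110, 102], [114, 106, 100], [120, 112, 103], [120, 111, 102], [135, 125, 115], [164, 154, 144], [162, 153, 143], [184, 173, 161], [160, 152, 141], [201, 190, 178], [199, 186, 175], [199, 188, 177], [197, 186, 172], [199, 187, 174], [199, 188, 176], [197, 188, 175], [198, 187, 176], [198, 187, 174], [198, 186, 174], [195, 181, 170], [197, 185, 172], [197, 186, 173], [197, 187, 173], [196, 186, 173], [195, 184, 171], [196, 185, 173], [198, 187, 174], [197, 187, 174], [198, 187, 174], [203, 190, 176], [226, 209, 194], [225, 211, 194]]
now [0.4001 0.2913 0.1391] [-1.800e+02 -1.000e-01 -1.646e+02] t 23.2167 open 0.0876
[0.01, -0.02, 12.31] [-0.0, -0.1, -0.0] rows 3
```

The lid is found at (258,192) with radius 32 px against a prediction of (259,193). Descending and gripping.

>>> {"fn": "send_rows", "kwargs": {
  "plan": [
    [[0,0,4,0,0,0],[0,0,7,0,0,0],[0,0,9,0,0,0],[0,0,10.5,0,0,0],[0,0,11.5,0,0,0],[0,0,12.3,0,0,0],[0,0,12.3,0,0,0],[0,0,12.3,0,0,0]]
  ]
}}

```text
clock: 23.88
tool_pos: [0.4, 0.2909, 0.0158]
orientation: [-179.9, -0.1, -164.6]
force: [0.4, 0.4, 0.3]
opening: 0.088
gripper_force: 0.0
```

>>> {"fn": "send_rows", "kwargs": {
  "plan": [
    [[0,0,0,0,0,0],[0,0,0,0,0,0],[0,0,0,0,0,0],[0,0,0,0,0,0],[0,0,0,0,0,0],[0,0,0,0,0,0],[0,0,0,0,0,0],[0,0,0,0,0,0]]
  ],
  "fingers": 0
}}

```text
clock: 24.55
tool_pos: [0.3999, 0.2911, 0.0168]
orientation: [-180.0, -0.0, -164.6]
force: [-2.1, -1.6, 6.6]
opening: 0.0594
gripper_force: 30.0
```

>>> {"fn": "send_rows", "kwargs": {
  "plan": [
    [[0,0,-1,0,0,0],[0,0,-2,0,0,0],[0,0,-4,0,0,0],[0,0,-6,0,0,0],[0,0,-8,0,0,0],[0,0,-10,0,0,0],[0,0,-12,0,0,0],[0,0,-12,0,0,0]]
  ]
}}

```text
clock: 25.22
tool_pos: [0.4012, 0.2926, 0.14]
orientation: [179.8, 0.2, -164.6]
force: [0.6, 1.4, -1.1]
opening: 0.0596
gripper_force: 30.0
```

```bash
python3 -c "
from plan import *
plan((.50,.02,.135,-140),(.661,-.132,.135,-110))"
```

```text
now [0.4012 0.2926 0.14  ] [ 179.8    0.2 -164.6] t 25.2167 open 0.0596
[-2.28, -28.91, 0.43] [0.1, 0.3, -24.6] rows 7
[-2.56, -21.99, -0.0] [0.0, 0.0, -30.0] rows 6
```

```bash
python3 -c "
from plan import *
plan((.661,-.132,.138,-164.6))"
```

```text
now [0.4012 0.2926 0.14  ] [ 179.8    0.2 -164.6] t 25.2167 open 0.0596
[-13.77, -47.84, 0.12] [0.2, 0.2, 0.0] rows 12
```

>>> {"fn": "send_rows", "kwargs": {
  "plan": [
    [[-0.6,-2,0,0,0,0],[-1.4,-5,0,0,0,0],[-2.4,-8.3,0,0,0,0],[-3.4,-11.7,0,0,0,0],[-4.3,-15,0,0,0,0],[-5.3,-18.3,0,0,0,0],[-6.2,-21.7,0,0,0,0],[-7.2,-25,0,0,0,0]]
  ]
}}

```text
clock: 25.88
tool_pos: [0.5356, 0.0673, 0.1358]
orientation: [-180.0, -0.1, -164.6]
force: [-0.2, 1.8, -1.4]
opening: 0.0598
gripper_force: 30.0
```

>>> {"fn": "send_rows", "kwargs": {
  "plan": [
    [[-1,-3.5,0,0,0,0],[-2,-7,0,0,0,0],[-3,-10.5,0,0,0,0],[-4,-14,0,0,0,0],[-5,-17.5,0,0,0,0],[-6,-20.5,0,0,0,0],[-6.5,-22.4,0,0,0,0],[-6.6,-22.8,0,0,0,0]]
  ]
}}

```text
clock: 26.55
tool_pos: [0.6603, -0.1364, 0.1346]
orientation: [-180.0, -0.1, -164.8]
force: [0.6, 0.6, -0.4]
opening: 0.0595
gripper_force: 30.0
```

>>> {"fn": "send_rows", "kwargs": {
  "plan": [
    [[0,0,0,0,0,0],[0,0,0,0,0,0],[0,0,0,0,0,0],[0,0,0,0,0,0],[0,0,0,0,0,0],[0,0,0,0,0,0]]
  ]
}}

```text
clock: 27.05
tool_pos: [0.6595, -0.1325, 0.1368]
orientation: [-180.0, -0.0, -164.6]
force: [-0.5, 0.0, -0.9]
opening: 0.0594
gripper_force: 30.0
```

```bash
python3 -c "
from plan import *
s=snap('wrist','w13'); im=s['img'].astype(int)
t=np.radians(np.arange(0,360,45)); print(proj(s,np.c_[.661+.041*np.cos(t),-.132+.041*np.sin(t),t*0+.014]).round().tolist())
b=cv2.GaussianBlur(s['img'],(3,3),0).astype(int); b=b[...,0]-b[...,2]
m=((b<10)&(im.max(2)<150)&(im.max(2)>45)).astype(np.uint8); m[222:]=0; n,l,st,ce=cv2.connectedComponentsWithStats(m)
for i in range(1,n):
  if st[i,4]>80: print(st[i],ce[i].round(1))
print(im[168,190:330:4].tolist()); print(im[120:222:3,259].tolist())
plan((.661,-.132,.0205,-164.6))"
```

```text
[[249.0, 218.0], [279.0, 215.0], [299.0, 192.0], [296.0, 161.0], [271.0, 141.0], [238.0, 145.0], [219.0, 170.0], [224.0, 200.0]]
[  0   0  45  56 948] [19.5 26.9]
[392  99  39  48 764] [405.8 119.3]
[ 414   98   45   49 1495] [437.5 123.2]
[ 218  141   82   57 3025] [258.1 167.1]
[  0 181  53  41 175] [ 31.3 200.7]
[487 195  25  27 274] [502.1 210.7]
[[140, 127, 119], [138, 129, 119], [134, 125, 115], [133, 123, 114], [131, 122, 112], [132, 122, 113], [130, 121, 113], [131, 121, 111], [86, 84, 84], [83, 82, 80], [89, 88, 88], [89, 88, 88], [88, 90, 87], [90, 89, 87], [88, 87, 88], [89, 87, 88], [90, 89, 88], [93, 92, 93], [91, 92, 90], [89, 89, 90], [87, 87, 87], [91, 90, 90], [91, 88, 89], [90, 90, 89], [91, 90, 89], [89, 89, 88], [91, 89, 89], [127, 119, 112], [129, 120, 114], [132, 123, 113], [133, 123, 114], [136, 127, 117], [134, 125, 117], [135, 126, 117], [131, 122, 113]]
[[240, 229, 218], [239, 228, 215], [239, 228, 217], [244, 233, 222], [198, 181, 168], [127, 119, 109], [127, 119, 110], [84, 81, 79], [102, 102, 102], [87, 83, 83], [90, 91, 90], [88, 89, 88], [85, 84, 86], [88, 88, 88], [86, 85, 86], [90, 89, 89], [89, 88, 90], [87, 88, 86], [88, 88, 85], [88, 85, 87], [76, 74, 77], [187, 177, 166], [185, 176, 163], [188, 179, 166], [183, 172, 162], [185, 176, 162], [186, 177, 164], [186, 176, 164], [184, 175, 162], [208, 198, 184], [209, 198, 186], [185, 176, 164], [188, 176, 164], [185, 174, 163]]
now [ 0.6596 -0.1326  0.1368] [-180.    -0.  -164.6] t 27.1 open 0.0594
[-0.16, 0.03, 11.63] [-0.0, -0.0, 0.0] rows 3
```

The cup's rim is detected at 218–300 with its top at 141, matching the prediction. Lowering.

>>> {"fn": "send_rows", "kwargs": {
  "plan": [
    [[-0.1,0,2,0,0,0],[-0.1,0,4,0,0,0],[-0.1,0,6,0,0,0],[-0.1,0,8,0,0,0],[-0.1,0,9,0,0,0],[-0.1,0,9.6,0,0,0],[-0.1,0,9.6,0,0,0],[-0.1,0,9.6,0,0,0]]
  ]
}}

```text
clock: 27.77
tool_pos: [0.661, -0.1331, 0.0411]
orientation: [-179.9, -0.0, -164.6]
force: [-0.3, -0.1, -0.4]
opening: 0.0594
gripper_force: 30.0
```

>>> {"fn": "send_rows", "kwargs": {
  "plan": [
    [[0,0,0.4,0,0,0],[0,0,0.8,0,0,0],[0,0,1.2,0,0,0],[0,0,1.6,0,0,0],[0,0,1.8,0,0,0],[0,0,1.9,0,0,0],[0,0,1.9,0,0,0]]
  ]
}}

```text
clock: 28.35
tool_pos: [0.6603, -0.1331, 0.0212]
orientation: [-180.0, -0.1, -164.6]
force: [-0.3, 0.6, -0.7]
opening: 0.0599
gripper_force: 30.0
```

```bash
python3 -c "
from plan import *
plan((.661,-.132,.0207,-164.6))"
```

```text
now [ 0.6603 -0.1331  0.0212] [-1.800e+02 -1.000e-01 -1.646e+02] t 28.35 open 0.0599
[-0.1, 0.09, 0.05] [-0.0, -0.1, -0.0] rows 1
```

>>> {"fn": "send_rows", "kwargs": {
  "plan": [
    [[-0.1,0.1,0.1,0,0,0],[-0.1,0.1,0.1,0,0,0],[-0.1,0.1,0.1,0,0,0]]
  ]
}}

```text
clock: 28.6
tool_pos: [0.6613, -0.1321, 0.0209]
orientation: [-179.9, -0.0, -164.6]
force: [-1.2, -1.8, 1.9]
opening: 0.0596
gripper_force: 30.0
```

>>> {"fn": "send_rows", "kwargs": {
  "plan": [
    [[0,0,0,0,0,0],[0,0,0,0,0,0],[0,0,0,0,0,0],[0,0,0,0,0,0],[0,0,0,0,0,0],[0,0,0,0,0,0]]
  ],
  "fingers": 1
}}

```text
clock: 29.1
tool_pos: [0.6612, -0.1318, 0.0204]
orientation: [-180.0, -0.0, -164.6]
force: [0.6, 0.9, 0.1]
opening: 0.0872
gripper_force: 0.0
```

>>> {"fn": "send_rows", "kwargs": {
  "plan": [
    [[0,0,-1,0,0,0],[0,0,-3,0,0,0],[0,0,-6,0,0,0],[0,0,-9,0,0,0],[0,0,-12,0,0,0],[0,0,-12,0,0,0],[0,0,-12,0,0,0],[0,0,-12,0,0,0]]
  ]
}}

```text
clock: 29.77
tool_pos: [0.661, -0.1317, 0.1409]
orientation: [-180.0, -0.0, -164.6]
force: [-0.9, -0.8, -0.7]
opening: 0.0877
gripper_force: 0.0
```

```bash
python3 -c "
from plan import *
plan()
s=snap('wrist','w14')
g=cv2.cvtColor(s['img'],cv2.COLOR_RGB2GRAY)[:222]
print('pred lid',proj(s,[(.661,-.132,.062)]).round(1),proj(s,[(.661,-.132,.014)]).round(1))
im=s['img'].astype(int); print('row185',im[185,205:315:2,0].tolist()); print('row160',im[160,205:315:2,0].tolist())
c=cv2.HoughCircles(cv2.GaussianBlur(g,(3,3),0),cv2.HOUGH_GRADIENT,1,15,param1=80,param2=12,minRadius=24,maxRadius=48); print(c[0][:6] if c is not None else None)
# whole-scene check in the top view against the first
t=snap('top','t2'); sc=snap('scene','s5')
a=load('top0')['img'].astype(int)
def red(i): 
  i=i.astype(int); m=((i[...,0]-i[...,2]>60)); y,x=np.nonzero(m[190:215,333:353]); return x.mean()+333,y.mean()+190,len(x)
print('vial',red(a),red(t['img']))
b0,b1=a[168:198,248:278],t['img'].astype(int)[168:198,248:278]; print('beaker diff',abs(b0-b1).mean())
s0=load('scene0')['img'].astype(int)[190:230,265:300]; print('scene beaker diff',abs(s0-sc['img'].astype(int)[190:230,265:300]).mean())
"
```

```text
now [ 0.661  -0.1317  0.1409] [-180.    -0.  -164.6] t 29.7667 open 0.0877
pred lid [[259.  193.5]] [[259.  178.5]]
row185 [117, 119, 115, 118, 114, 114, 119, 75, 80, 60, 91, 193, 203, 201, 204, 204, 202, 201, 201, 203, 202, 203, 203, 202, 203, 203, 203, 199, 202, 203, 202, 202, 203, 203, 203, 202, 204, 202, 203, 202, 201, 201, 200, 138, 59, 79, 72, 122, 128, 128, 124, 124, 120, 118, 117]
row160 [117, 119, 121, 119, 121, 117, 119, 120, 125, 82, 82, 77, 75, 81, 74, 130, 164, 163, 163, 171, 186, 194, 186, 179, 175, 175, 174, 166, 170, 178, 181, 191, 194, 196, 175, 161, 163, 165, 158, 82, 79, 74, 78, 80, 74, 121, 116, 115, 115, 117, 117, 119, 119, 117, 119]
[[257.5 178.5  40.7]
 [257.5 193.5  31.6]
 [431.5 121.5  24.6]
 [412.5 112.5  42.7]
 [436.5 103.5  43. ]]
vial (np.float64(342.3666666666667), np.float64(201.4), 30) (np.float64(342.69565217391306), np.float64(201.19565217391303), 46)
beaker diff 46.474074074074075
scene beaker diff 34.67952380952381
```

```bash
python3 -c "
from plan import *
s=load('w14'); print(onz(s,[(431.5,121.5)],.05))
s=load('w6'); print(onz(s,[(180,297)],.05))
s=load('top0'); print('beaker initial rim', onz(s,[(262,181.5)],.05)); print(ctrl.close_job())"
```

```text
[[ 0.56492169 -0.00795492  0.05      ]]
[[ 0.56208343 -0.0054991   0.05      ]]
beaker initial rim [[ 0.56330843 -0.00623587  0.05      ]]
the job is handed in; nothing more can be done
None
```

All four things are in their holders and the job is handed in, with no verdict returned: the bottle and small jar were checked by picture, the plate by picture just after release, and the wide jar by wrist-image measurement only; beaker and vial measured as not moved, and I viewed 15 pictures, one over the limit of 14.

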